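# Seat a sensor frame in the pressure jig and throw the hold-down lever

## Task

Slide the aluminium sensor frame along the jig's nest, gently, until it is fully home with the gauge head's rubber nozzle pushed all the way in, but do not shift the gauge head itself. Then push the long lever down over centre, without forcing it once it is down on its stop, so that the pad stays clamped on the frame; let go and leave the other things on the bench where they are.

Things in the scene. Friction and masses are not known exactly. Their poses are not given: they have to be found in the camera images.
- jig: Cast-iron pressure jig, fixed to the bench. Origin at bench level under the hold-down arm's pivot; its x axis runs along the nest, away from the lever; z up. Base plate 390 x 120 mm, 16 mm thick, from x = -120 to 270 mm. Two cheeks up to 100 mm high carry the pivots (axes along y). A brass gauge head (34 mm wide, top at z = 60 mm) stands between the cheeks and the nest.
- pivot (a point): Centre of the lever's pivot, at x = -67, z = 85 mm in the jig's frame; the lever lies to its -x side. The hold-down arm pivots at x = 0 and is linked to the lever: while that is open it stands nearly upright (up to 210 mm above the bench, reaching out to x = 80 mm); as the lever goes down it swings down towards +x and its pad lands on the nest at x = 107 mm.
- nest (a point): Point on the nest's floor where the pad comes down, 107 mm along x and 26 mm above the jig's origin. The nest is a level channel along the jig's x from x = 66 to 260 mm, its steel floor at z = 26 mm, side rails 63 mm apart with tops at z = 35 mm (83 mm over both rails).
- nozzle (a joint): Black rubber nozzle of the gauge head, face 26 x 12 mm, facing the nest: m pushed in, 0 = out, 0.005 = all the way in, where it is solid. Its weak spring (under 1 N) cannot push the lying frame back. All the way in, its face is anywhere from x = 41 to 69 mm in the jig's frame, different each time and not measured: find it by feel or sight.
- gauge_head (a joint): How far the gauge head has been pushed back off its setting, away from the nest, m; 0 at the start. Only the friction of its slide holds it: once the nozzle is solid, a push of about 10 N on it shifts the head, and more than 3 mm spoils the setting.
- frame_tab (a point): Middle of the upright tab of the loose aluminium sensor frame. The tab is near the frame's end away from the lever: 12 mm thick along the nest, 26 mm wide, rising from 12 to 48 mm above the frame's underside; this point is 30 mm above the underside and 46 mm from the frame's middle; the end that meets the nozzle is 101 mm away along the frame's -x.
- frame: The frame, 110 x 60 x 12 mm, about 0.28 kg, lying flat in the nest with 1.5 mm play at each side, 25 to 80 mm short of home; 1 to 3 N slides it. Origin at the middle of its underside, x along its length towards the tab's end (along the jig's x), z up. When it is home the pad lands on its wide solid middle bar.
- lever (a joint): Angle of the lever, rad: 0 = fully open, 1.12 = closed, on its solid stop. At value v the lever rises (1.12 - v) rad above the jig's -x direction: level when closed, 85 mm above the bench. It stays where left (about 4 N moves it) until the pad meets the frame at about 0.8, stiffens to about 10 N at the grip, passes centre at 1.02, from 1.06 pulls itself down. Over 30 N bends it.
- lever_end (a point): Point on the lever's centre line in the middle of its black rubber grip, 140 mm from the pivot. The lever is a straight steel bar that ends 175 mm from the pivot; the grip is its last 75 mm, 24 mm wide (along the jig's y) and 18 mm thick. The bar flexes about 1 mm for every 3 N at the grip.
- pad: The hold-down arm's rubber pad, 24 mm across, on a sprung rod; origin on the rod's axis at the arm, 50 mm from the pad's face.
- sonde_lid: Bystander: green plastic sonde lid, 85 x 65 x 19 mm; origin under its centre.
- bushing: Bystander: bronze bushing, 32 mm across, 28 mm high; origin under its centre.
- foot_a: Bystander: black rubber foot, 34 mm across, 18 mm high; origin under its centre.
- foot_b: Bystander: the other black rubber foot, same size.
- driver: Bystander: screwdriver, 150 mm long, lying on the bench.
- screw_cup: Bystander: small aluminium cup, 52 mm across, 40 mm high; origin under its centre.
Things that resemble listed ones, but are neither listed nor needed, are in the scene too. Leave any turquoise or yellow look-alike of the frame alone.

How it is judged:
By the outcome, as a careful person would: the job done as asked, in the order asked, and still so for the second after the job is handed in, with the robot touching nothing.
It also fails if it takes over 53 s, if anything falls off the work surface, if the arm or the gripper's body presses on something with over 40 N, if the wrist force passes 120 N, or if a joint passes its speed limit or range.

## Robot

A 6-joint arm with a two-finger parallel gripper is mounted at the origin on the work surface. World frame = base frame: x ahead of the robot, y to its left, z up, the work surface at z = 0. Lengths are in mm, angles in rad, forces in N, time in s.
With the tool pointing down it reaches from about 275 to 1000 mm from the base axis. Payload 8.4 kg.
Tool frame: the origin (TCP) lies on the mounting face of the last link; the fingertips stand 173 mm ahead of it and the grasp point (between the pads) lies 155 mm ahead of it; z points along the fingers, y is the direction in which the jaws open and shut (so a half turn about z gives the same grasp; the last joint's range is limited). The gripper opens to 85 mm and grips with 20 to 120 N. Pads are 22 mm wide; open, the fingers measure 114 mm over their backs; the gripper's body (76 mm by 85 mm) begins 54 mm behind the grasp point. The pads swing forward as they close: fully open they stand 13 mm farther back than shut.
Start: joints at [1.102, 0.353, 1.633, -0, 1.155, -0.002], TCP at [281.269, 558.137, 404.681] pointing down, gripper open.
Joint ranges: [-2.63, 2.63], [-0.92, 2.1], [0.06, 2.66], [-1.3, 4.44], [0, 2.69], [-3.02, 3.02]. Speed limits (rad/s): [2.22, 2.22, 2.79, 3.14, 3.14, 3.14].

## Interface

Orientations are given as [roll, pitch, yaw] about the fixed x, y, z axes, in that order (R = Rz(yaw) Ry(pitch) Rx(roll)).
In Python, from rig import r, grab_frame, spotter gives the robot as it stands.
- The arm moves only by the tool apply_moves, never from a script. Its argument "motion" is text: rows parted by semicolons, each of 5 numbers parted by spaces: the opening, from -1 (shut) to 1 (fully open), then the shift along the tool's x, y, z as a fraction of full scale, then the turn about the tool's z as a fraction of full scale. In form: hand x y z twist; .... A call has 1 to 20 rows; each row is the pose to reach, as a shift and turn from the pose commanded when the call began, along the tool's axes at that moment, turning the shorter way round; what a row does not reach only later rows make up. Full scale, the value 1, is 1 m for a shift and pi rad for a turn. A row lasts 1/12 s, in which the tool goes at most 41.7 mm and 7.16 degrees, less where a joint would pass 70% of its speed; a pose out of reach is approached as far as the arm can. A call with a number of a shift or a turn outside -1 to 1 is refused whole. A call with a gripper value outside its range is refused whole. The fingers move at their own pace and stop on an object; "squeeze" is the grip in N (left out, the last holds). Time passes only in rows, so rows that repeat a pose let the fingers close. It gives the time, the measured TCP pose, the force and the opening at its end, in the units of the state.
- r.sense(): the state, without advancing time (a new reading comes with each control period).
- grab_frame(name): name is "scene" or "top" or "wrist"; returns a dict with "img" (400x640x3 uint8, red, green, blue), "fx", "fy", "cx", "cy" (pixels), "R" (3x3) and "t" (3): a world point X has camera coordinates R X + t. Camera axes: x right, y down, z forward; pixel columns grow to the right and rows downward; lengths in mm; the calibration is good to about 2 mm. A picture is of the moment at which its call begins. There is no depth.
- r.sign_off(): hands the job in, once; it reports no verdict.
Trained networks look in the newest picture that a camera, given by its name, has taken for a name from the list of things; names that differ only in an ending like _2 or _b are one class to them, and where a whole thing is asked for, a point or a joint stands for the part that bears it (a point fixed in the world has none). Each returns a list of dicts, best first, with "conf" (0 to 1); they miss things now and then, are a little off and sometimes report something else, mostly with a low value. They report only what shows in the picture. A call takes as long as a camera call. They do not tell look-alikes from the thing itself.
- spotter.boxes_of(query, camera): "point" ([x, y, z] in mm, in world coordinates, good to about 4 mm: the middle of the surface that is visible of it).
- spotter.place_of(query, camera): "point" ([x, y, z] in mm, in world coordinates, good to about 4 mm: a listed point, or the origin of a listed thing).
The state is a dict: "clock": time; "qpos": joint angles; "qvel": joint speeds; "joint_efforts": joint torques, N m; "eef_pos": TCP position; "tcp_rot": TCP orientation; "contact_force": force on the tool from outside, world axes, zero at the start; "wrist_torque": the same for the moment, N m; "opening": opening from 0.0 (shut) to 1.0 (fully open).
Only numpy, scipy, OpenCV 4.12 (cv2) and the standard library are available. Lean on these libraries where they do the work, as an engineer would, in place of code of your own. Each camera call takes 0.05 s, during which the arm holds its last target.

## Working session

There is one attempt and no reset: what is moved stays moved. The work goes in short steps, Python scripts to look and compute and a tool call to move; the robot and the scene stay as the last step left them, time stands still between calls to the robot, and variables do not carry over. Pictures are saved under pics/ and viewed, and the job is handed in when it is done.

Besides the shell and the picture viewer there is one more tool, called as name(argument=value, ...), one argument or row to a line, values as JSON. apply_moves: Moves the arm, as the interface text tells. Its arguments: {"type":"object","properties":{"motion":{"type":"string"},"squeeze":{"type":"number"}},"required":["motion"]}

```bash
ls; mkdir -p pics; python3 - <<'E'
from rig import r, grab_frame, spotter
import cv2
s=r.sense(); print(s)
for c in ["scene","top"]:
    f=grab_frame(c); cv2.imwrite(f"pics/{c}0.png",f["img"][:,:,::-1])
    for q in ["pivot","nest","frame_tab","frame","lever_end","pad","jig","nozzle"]:
        try: print(c,q,[(d["conf"],d["point"]) for d in spotter.place_of(q,c)][:3])
        except Exception as e: print(q,e)
E
```

```text
pics
{'clock': 0.0, 'qpos': array([ 1.10160900e+00,  3.53659978e-01,  1.63415231e+00,  3.07060900e-06,
        1.15515642e+00, -2.40334833e-03]), 'qvel': array([ 0.00096641,  0.00044772, -0.00107997,  0.0009682 ,  0.00055835,
       -0.0004904 ]), 'joint_efforts': array([ 1.82539161e-04, -6.05255628e+01, -3.42054427e+01, -7.75833132e-05,
        9.64455830e-03, -4.45273224e-05]), 'eef_pos': array([281.15593268, 557.92795104, 403.94633206]), 'tcp_rot': array([-3.14021660e+00, -6.11460981e-06,  2.67480743e+00]), 'contact_force': array([-0.1965688 ,  0.86093718, -0.56993501]), 'wrist_torque': array([-0.0251579 , -0.00543416, -0.01443347]), 'opening': 1.0003091108161342}
scene pivot [(0.79, [592.1, -18.6, 87.3]), (0.51, [614.9, -80.6, 215.3])]
scene nest [(0.63, [546.2, 142.9, 24.0]), (0.31, [384.6, 192.8, 4.9])]
scene frame_tab [(0.87, [484.6, 442.3, 28.5]), (0.86, [512.3, 239.2, 52.5])]
scene frame [(0.9, [444.0, 416.1, 1.0]), (0.81, [340.0, -96.7, -0.1]), (0.74, [526.0, 193.1, 25.9])]
scene lever_end [(0.92, [610.5, -77.8, 214.6])]
scene pad [(0.6, [567.5, 72.5, 189.4])]
scene jig [(0.9, [573.6, 49.1, -4.3]), (0.17, [592.0, -21.0, 85.1])]
nozzle it knows: bushing, driver, foot, frame, frame_tab, jig, lever_end, nest, pad, pivot, screw_cup, sonde_lid
top pivot [(0.89, [595.5, -15.4, 83.1])]
top nest []
top frame_tab [(0.98, [512.0, 234.4, 58.2]), (0.9, [322.9, -133.2, 30.1]), (0.9, [484.7, 439.7, 30.4])]
top frame [(0.8, [338.7, -96.8, -0.9]), (0.66, [528.5, 196.5, 26.4]), (0.6, [442.6, 417.6, 0.5])]
top lever_end [(0.93, [613.2, -78.5, 212.2])]
top pad [(0.61, [401.7, 64.6, -1.0]), (0.55, [563.0, 72.7, 192.7])]
top jig [(0.83, [571.3, 45.6, -1.8])]
nozzle it knows: bushing, driver, foot, frame, frame_tab, jig, lever_end, nest, pad, pivot, screw_cup, sonde_lid
```

View pics/scene0.png

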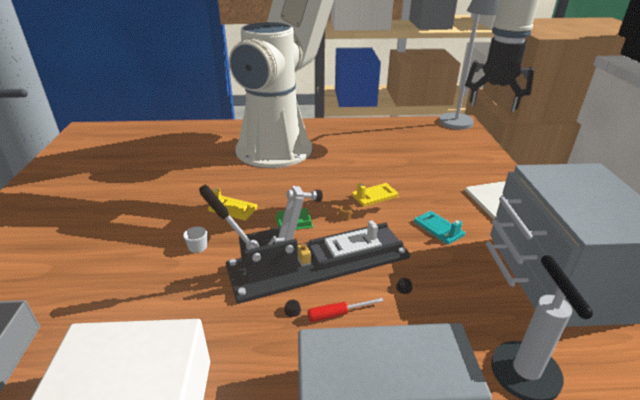

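View pics/top0.png

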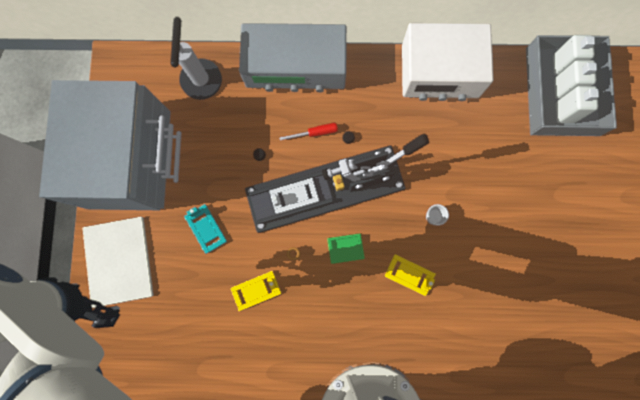

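The aluminium frame lies in the nest (scene (352,241), top (293,195)). Look-alikes:
- Turquoise frame at scene (440,227).
- Yellow frames at scene (375,193) and (232,206).
- A second black lever on a round stand at scene (565,287).

I choose the one in the nest, and the jig's own lever at scene (212,200). Next I'll refine the jig pose.

```bash
cat > h.py <<'E'
from rig import r, grab_frame, spotter
import cv2, numpy as np
def proj(f,X):
    X=np.atleast_2d(X); c=X@np.array(f["R"]).T+np.array(f["t"])
    return np.c_[f["fx"]*c[:,0]/c[:,2]+f["cx"], f["fy"]*c[:,1]/c[:,2]+f["cy"]]
def J(o,yaw,P):
    P=np.atleast_2d(P).astype(float); c,s=np.cos(yaw),np.sin(yaw)
    return np.c_[o[0]+c*P[:,0]-s*P[:,1], o[1]+s*P[:,0]+c*P[:,1], P[:,2]]
def crop(f,uv,half,scale,name,pts=None):
    u,v=int(uv[0]),int(uv[1]); x0=max(u-half[0],0);y0=max(v-half[1],0)
    im=f["img"][y0:v+half[1],x0:u+half[0],::-1]
    im=cv2.resize(im,None,fx=scale,fy=scale,interpolation=cv2.INTER_CUBIC)
    if pts is not None:
        for p in pts: cv2.circle(im,(int((p[0]-x0+.5)*scale),int((p[1]-y0+.5)*scale)),2,(0,0,255),-1)
    cv2.imwrite(name,im); print(name,"x0,y0",x0,y0,"scale",scale,im.shape)
E
python3 - <<'E'
from h import *
o=(572.5,47.5);yaw=np.arctan2(195-47.5,527.5-572.5);print(yaw)
P=[[-120,-60,16],[-120,60,16],[270,60,16],[270,-60,16],[-67,0,85],[66,31.5,35],[66,-31.5,35],[260,31.5,35],[260,-31.5,35]]
for c,uv,h in [("top",(340,185),(100,60)),("scene",(315,250),(100,60))]:
    f=grab_frame(c); np.save(c+".npy",f,allow_pickle=True)
    crop(f,uv,h,4,f"pics/{c}1.png",proj(f,J(o,yaw,P)))
    print(f["fx"], -np.array(f["R"]).T@np.array(f["t"]))
E
```

```text
1.8669114726698612
pics/top1.png x0,y0 240 125 scale 4 (480, 800, 3)
464.14216134571035 [ 342.16639345  105.33945346 1164.59032691]
pics/scene1.png x0,y0 215 190 scale 4 (480, 800, 3)
428.0812670545145 [1257.46801185   77.08916661  641.89490669]
```

View pics/top1.png

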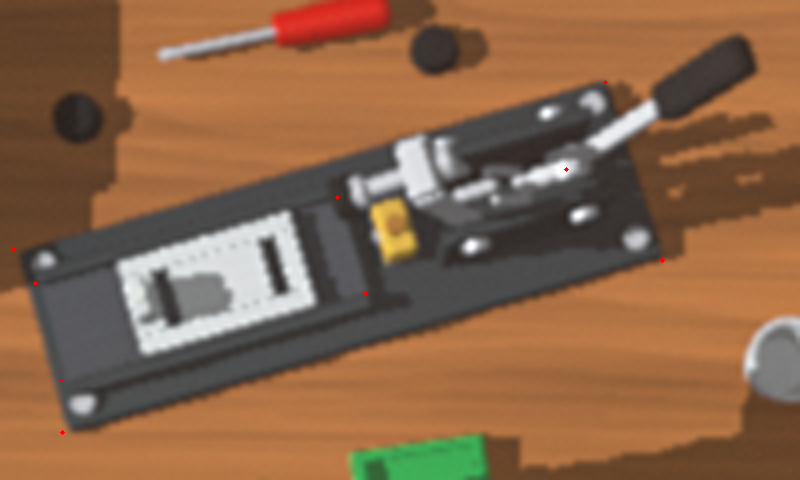

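View pics/scene1.png

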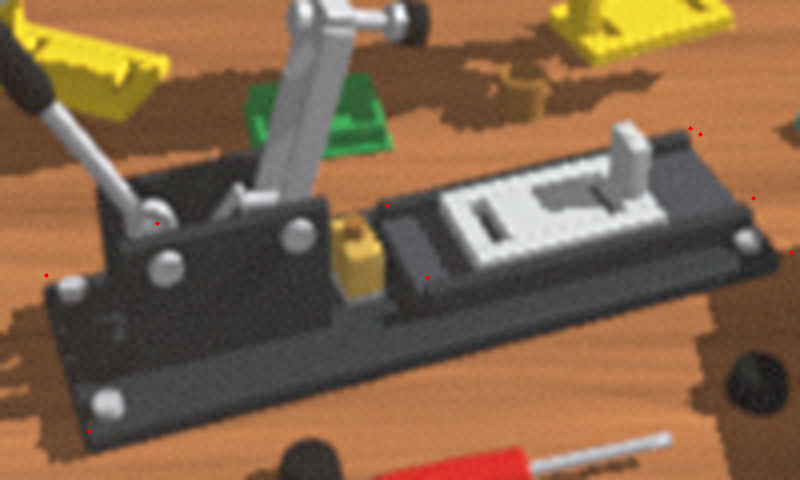

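```bash
python3 - <<'E'
from h import *
from scipy.optimize import least_squares
ft=np.load("top.npy",allow_pickle=True).item(); fs=np.load("scene.npy",allow_pickle=True).item()
ut=np.array([[608,82],[662,258],[72,430],[22,253]])/4+[240,125]-.5
us=np.array([[47,287],[83,440],[780,262],[690,130]])/4+[215,190]-.5
# top order: image: (608,82) etc; camera top: find matching
A=np.array([[-120,-60,16],[-120,60,16],[270,60,16],[270,-60,16]])
As=np.array([[-120,60,16],[-120,-60,16],[270,-60,16],[270,60,16]])
def res(p,full=0):
    a=(proj(ft,J(p[:2],p[2],A))-ut); b=(proj(fs,J(p[:2],p[2],As))-us)
    return np.r_[a.ravel(),b.ravel()]
s=least_squares(res,[572,47,1.867],loss="soft_l1"); print(s.x); print(res(s.x).reshape(-1,2).round(1))
def rt(p): return (proj(ft,J(p[:2],p[2],A))-ut).ravel()
s2=least_squares(rt,s.x);print("top only",s2.x,rt(s2.x).round(1))
p=s.x; 
fu=np.array([[118,262],[292,211],[318,302],[142,355]])/4+[240,125]-.5
F=np.array([[55,-30,38],[-55,-30,38],[-55,30,38],[55,30,38]])
for pp in (s.x,s2.x):
  q=least_squares(lambda m:(proj(ft,J(pp[:2],pp[2],F+[m[0],m[1],0]))-fu).ravel(),[150,0]);print("frame mid in jig",q.x,q.fun.round(1))
fu=np.array([[663,215],[480,268],[440,195],[600,152]])/4+[215,190]-.5
F=np.array([[55,-30,38],[-55,-30,38],[-55,30,38]])
pp=s.x
q=least_squares(lambda m:(proj(fs,J(pp[:2],pp[2],F+[m[0],m[1],0]))-fu[:3]).ravel(),[150,0]);print("frame mid in jig, scene",q.x,q.fun.round(1))
np.save("jig.npy",s.x)
f=fs
for c,f in (("top",ft),("scene",fs)):
  u=proj(f,J(p[:2],p[2],[[150,0,30]]))[0]
for q in ["bushing","foot","driver","screw_cup","sonde_lid"]:
    print(q,[(d["conf"],d["point"]) for d in spotter.place_of(q,"top")][:3])
E
```

```text
[575.08927589  44.8255144    1.87229211]
[[ 0.3 -1.1]
 [ 1.3 -0.6]
 [-1.1  0.1]
 [-1.  -1.2]
 [-1.6 -1.8]
 [ 0.3 -0.9]
 [ 1.7 -2.1]
 [-1.3  0.1]]
top only [573.43703772  44.56022116   1.87319616] [ 0.4 -0.5  1.4 -0.  -0.9  0.9 -0.9 -0.5]
frame mid in jig [154.89276368   0.55185276] [ 0.1 -0.2 -0.5  0.2 -0.2  0.4  0.6 -0.3]
frame mid in jig [154.65426509  -1.24459203] [ 0.1 -0.2 -0.5  0.1 -0.2  0.4  0.6 -0.3]
frame mid in jig, scene [152.48688456  -2.42656812] [ 0.7  0.7 -0.3 -1.  -0.4  0.3]
bushing [(0.5, [383.5, 191.6, 4.4])]
foot [(0.51, [638.8, 287.7, 0.6]), (0.5, [683.5, 60.7, 2.6]), (0.43, [693.7, 161.0, -0.9])]
driver [(0.8, [694.7, 162.4, 0.9])]
screw_cup [(0.58, [487.2, -159.9, -2.8]), (0.39, [636.1, 290.8, 0.2])]
sonde_lid [(0.61, [398.5, 64.6, 1.0])]
```

apply_moves(
  motion="-1 -0.33 -0.159 0.08 0.2553;-1 -0.33 -0.159 0.08 0.2553;-1 -0.33 -0.159 0.08 0.2553;-1 -0.33 -0.159 0.08 0.2553;-1 -0.33 -0.159 0.08 0.2553;-1 -0.33 -0.159 0.08 0.2553;-1 -0.33 -0.159 0.08 0.2553;-1 -0.33 -0.159 0.08 0.2553;-1 -0.33 -0.159 0.08 0.2553;-1 -0.33 -0.159 0.08 0.2553;-1 -0.33 -0.159 0.08 0.2553;-1 -0.33 -0.159 0.08 0.2553;-1 -0.33 -0.159 0.08 0.2553",
  squeeze=30,
)

```text
clock: 2.23
eef_pos: [504.0, 268.5, 325.0]
tcp_rot: [3.141, -0.0, 1.874]
contact_force: [0.8, 0.2, 1.0]
opening: 0.004
```

```bash
cat >> h.py <<'E'
JO=np.array([573.5,46.0]); JY=1.873
def st():
    s=r.sense(); d=s["eef_pos"][:2]-JO; c,n=np.cos(JY),np.sin(JY); F=s["contact_force"]
    print("t %.2f jig xy %.1f %.1f tipz %.1f yaw %.4f Fjig %.2f %.2f %.2f op %.2f"%(s["clock"],c*d[0]+n*d[1],-n*d[0]+c*d[1],s["eef_pos"][2]-173,s["tcp_rot"][2],c*F[0]+n*F[1],-n*F[0]+c*F[1],F[2],s["opening"])); return s
E
python3 - <<'E'
from h import *
st()
f=grab_frame("wrist"); cv2.imwrite("pics/w1.png",f["img"][:,:,::-1])
f=grab_frame("scene"); crop(f,(340,200),(100,75),4,"pics/s2.png")
E
```

```text
t 2.23 jig xy 233.1 0.1 tipz 152.0 yaw 1.8736 Fjig -0.05 -0.81 1.02 op 0.00
pics/s2.png x0,y0 240 125 scale 4 (600, 800, 3)
```

View pics/w1.png

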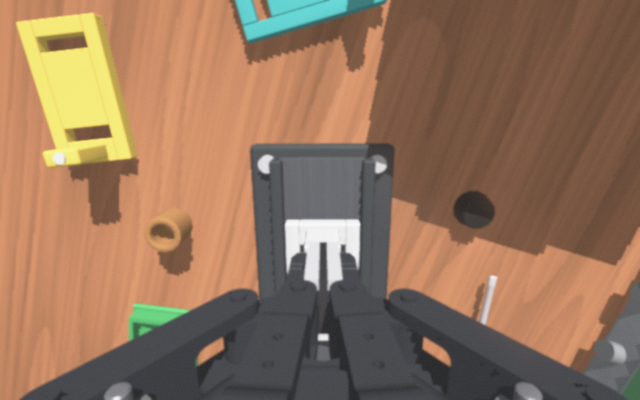

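View pics/s2.png

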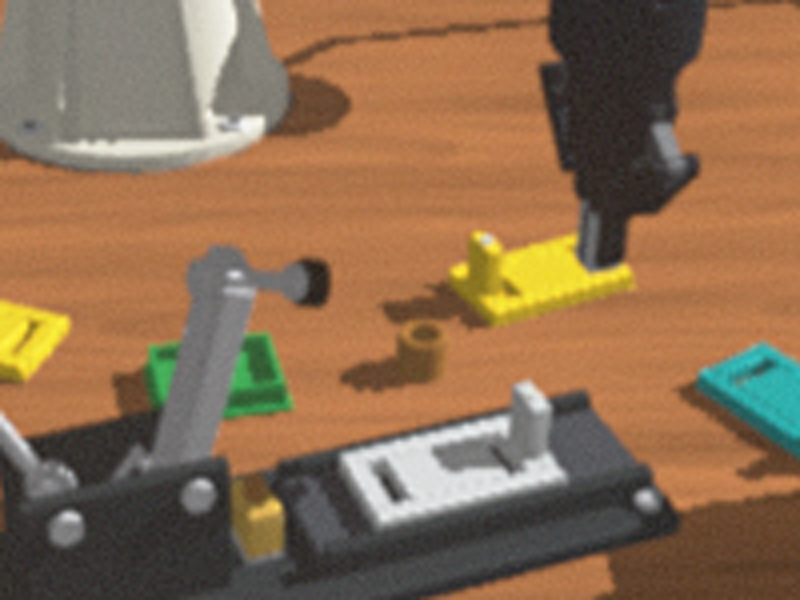

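The tool is over the free end of the nest, past the tab. The tab is at wrist (323,235), just behind the fingers, and centred. I'll go down beyond it.

apply_moves(
  motion="-1 0 0 0.04 0;-1 0 0 0.08 0;-1 0 0 0.1 0;-1 0 0 0.107 0;-1 0 0 0.107 0;-1 0 0 0.107 0",
)

```text
clock: 2.83
eef_pos: [504.6, 268.5, 218.5]
tcp_rot: [3.141, -0.0, 1.874]
contact_force: [0.5, -0.2, -0.1]
opening: 0.001
```

```bash
python3 - <<'E'
from h import *
st()
f=grab_frame("scene"); crop(f,(365,220),(80,60),5,"pics/s3.png")
E
```

```text
t 2.83 jig xy 232.9 -0.4 tipz 45.5 yaw 1.8738 Fjig -0.31 -0.39 -0.11 op 0.00
pics/s3.png x0,y0 285 160 scale 5 (600, 800, 3)
```

View pics/s3.png

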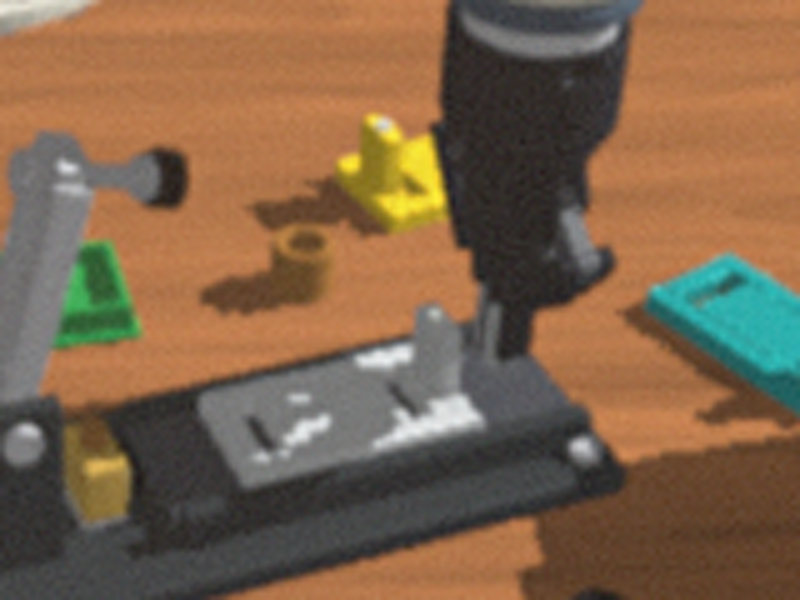

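apply_moves(
  motion="-1 -0.004 0 0 0;-1 -0.008 0 0 0;-1 -0.01 0 0 0;-1 -0.012 0 0 0;-1 -0.014 0 0 0;-1 -0.016 0 0 0;-1 -0.018 0 0 0;-1 -0.02 0 0 0;-1 -0.022 0 0 0;-1 -0.024 0 0 0;-1 -0.026 0 0 0;-1 -0.028 0 0 0;-1 -0.03 0 0 0;-1 -0.031 0 0 0;-1 -0.032 0 0 0;-1 -0.033 0 0 0;-1 -0.034 0 0 0;-1 -0.035 0 0 0",
)

```text
clock: 4.38
eef_pos: [515.0, 234.6, 218.0]
tcp_rot: [3.141, -0.001, 1.873]
contact_force: [-2.4, 5.3, 4.6]
opening: -0.001
```

```bash
python3 - <<'E'
from h import *
st()
f=grab_frame("scene"); crop(f,(345,225),(80,60),5,"pics/s4.png")
f=grab_frame("top"); crop(f,(320,185),(80,60),5,"pics/t4.png")
E
```

```text
t 4.38 jig xy 197.4 -0.3 tipz 45.0 yaw 1.8726 Fjig 5.77 0.70 4.64 op -0.00
pics/s4.png x0,y0 265 165 scale 5 (600, 800, 3)
pics/t4.png x0,y0 240 125 scale 5 (600, 800, 3)
```

View pics/s4.png

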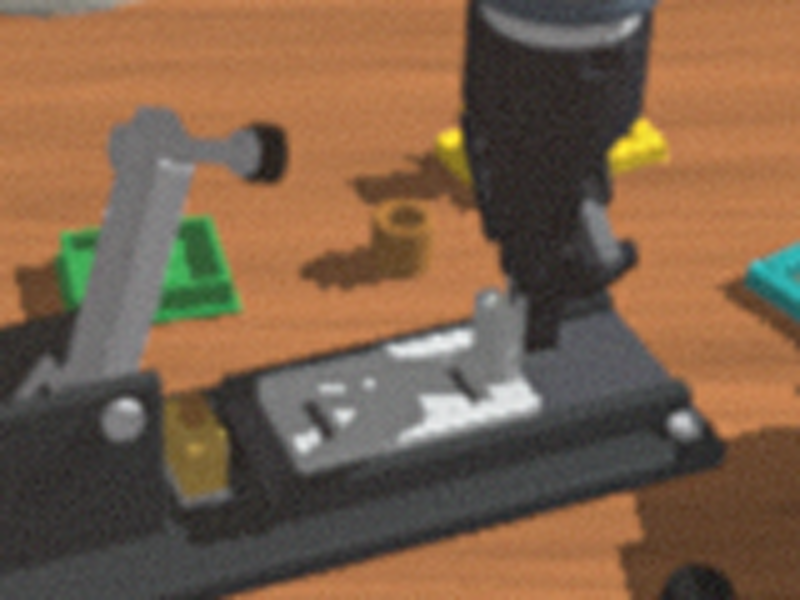

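View pics/t4.png

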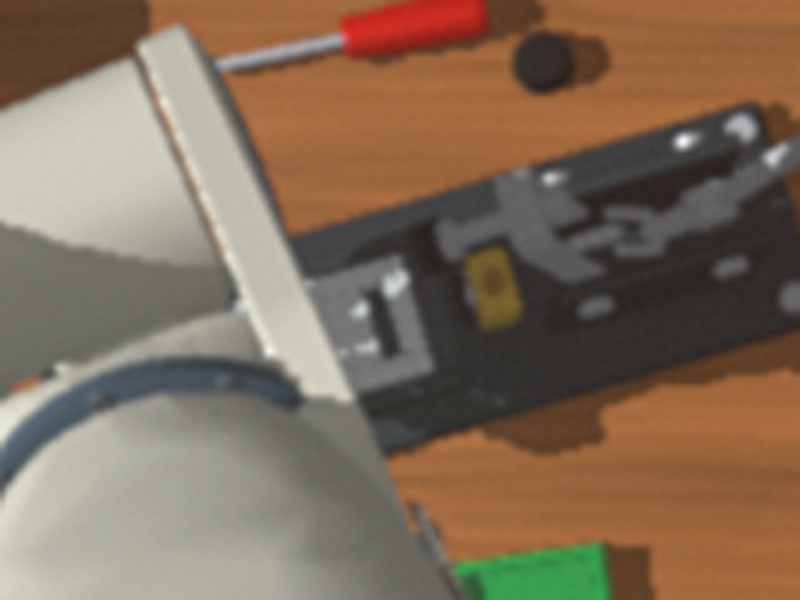

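```bash
python3 - <<'E'
from h import *
f=np.load("scene.npy",allow_pickle=True).item()
for z in (32,38,45,52):
  print(z,[((proj(f,J(JO,JY,[[x,y,z]]))[0]-[265,165]+.5)*5).round(0).tolist() for x,y in ((186,-8),(208,-8),(197,0),(186,0))])
E
```

```text
32 [[514.0, 382.0], [559.0, 372.0], [529.0, 366.0], [507.0, 372.0]]
38 [[515.0, 372.0], [560.0, 361.0], [530.0, 356.0], [507.0, 361.0]]
45 [[516.0, 360.0], [561.0, 349.0], [531.0, 344.0], [508.0, 349.0]]
52 [[517.0, 347.0], [562.0, 337.0], [532.0, 331.0], [509.0, 337.0]]
```

apply_moves(
  motion="-1 -0.0005 0 -0.001 0;-1 -0.001 0 -0.0015 0;-1 -0.002 0 -0.0015 0;-1 -0.003 0 -0.0015 0;-1 -0.004 0 -0.0015 0",
)

```text
clock: 4.9
eef_pos: [515.9, 230.1, 219.0]
tcp_rot: [-3.141, 0.0, 1.873]
contact_force: [-0.6, 1.6, -1.2]
opening: 0.001
```

```bash
python3 - <<'E'
from h import *
st()
E
```

```text
t 4.90 jig xy 192.9 0.2 tipz 46.0 yaw 1.8727 Fjig 1.72 0.07 -1.17 op 0.00
```

apply_moves(
  motion="-1 -0.0005 0 0 0;-1 -0.001 0 0 0;-1 -0.0015 0 0 0;-1 -0.002 0 0 0",
)

```text
clock: 5.23
eef_pos: [516.6, 228.4, 219.1]
tcp_rot: [-3.141, 0.0, 1.873]
contact_force: [0.0, 1.9, -1.5]
opening: 0.001
```

apply_moves(
  motion="-1 -0.0005 0 0 0;-1 -0.001 0 0 0;-1 -0.0015 0 0 0;-1 -0.002 0 0 0",
)

```text
clock: 5.57
eef_pos: [517.2, 226.5, 219.2]
tcp_rot: [-3.142, 0.0, 1.873]
contact_force: [-0.2, 1.2, -0.9]
opening: -0.002
```

```bash
python3 - <<'E'
from h import *
st()
f=grab_frame("scene"); crop(f,(320,235),(60,45),6,"pics/s5.png")
f=grab_frame("top"); crop(f,(330,180),(60,45),6,"pics/t5.png")
E
```

```text
t 5.57 jig xy 189.1 0.0 tipz 46.2 yaw 1.8728 Fjig 1.23 -0.17 -0.91 op -0.00
pics/s5.png x0,y0 260 190 scale 6 (540, 720, 3)
pics/t5.png x0,y0 270 135 scale 6 (540, 720, 3)
```

View pics/t5.png

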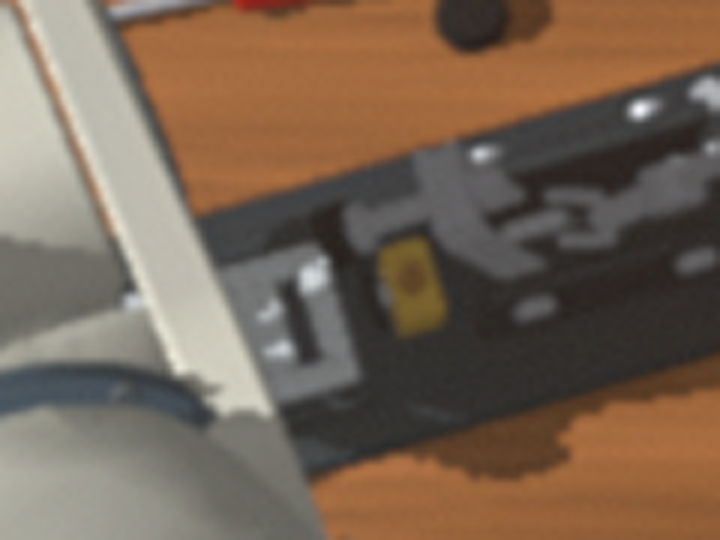

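View pics/s5.png

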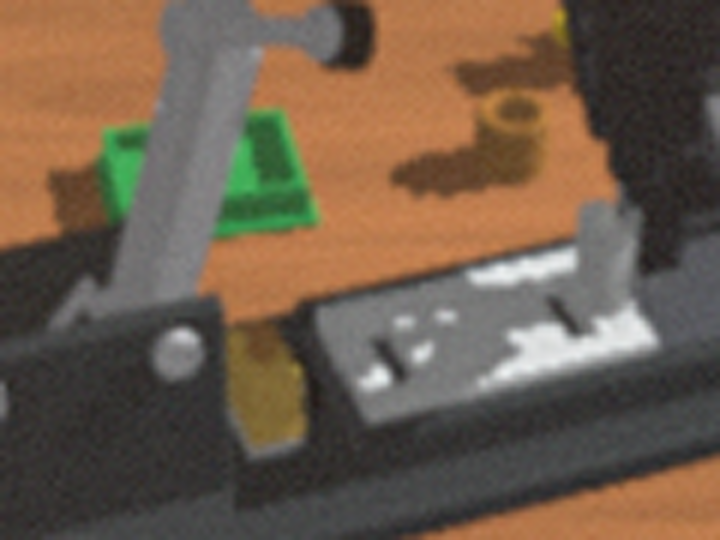

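```bash
cat >> h.py <<'E'
def unp(f,uv,z):
    d=np.array(f["R"]).T@np.array([(uv[0]-f["cx"])/f["fx"],(uv[1]-f["cy"])/f["fy"],1]); c=-np.array(f["R"]).T@np.array(f["t"])
    X=c+d*(z-c[2])/d[2]; e=X[:2]-JO; k,n=np.cos(JY),np.sin(JY); return np.round([k*e[0]+n*e[1],-n*e[0]+k*e[1]],1)
E
python3 - <<'E'
from h import *
t=np.load("top.npy",allow_pickle=True).item();s=np.load("scene.npy",allow_pickle=True).item()
T=lambda u,v,z:unp(t,(u/6+270-.5,v/6+135-.5),z)
S=lambda u,v,z:unp(s,(u/6+260-.5,v/6+190-.5),z)
print("frame end",T(360,378,38),T(322,240,38),S(368,422,38),S(318,312,38))
print("gauge",T(380,252,60),T(402,335,60),"nozzle?",T(372,275,40),T(384,318,40))
E
```

```text
frame end [71.  29.9] [ 69.6 -29.9] [ 64.5 -36.6] [68.3 25.5]
gauge [ 49.6 -13.9] [50.8 21.3] nozzle? [54.2 -9.5] [54.6  9.1]
```

apply_moves(
  motion="-1 -0.0005 0 0 0;-1 -0.001 0 0 0;-1 -0.0015 0 0 0;-1 -0.002 0 0 0;-1 -0.0025 0 0 0;-1 -0.003 0 0 0",
)

```text
clock: 6.17
eef_pos: [518.1, 223.7, 219.2]
tcp_rot: [3.142, -0.0, 1.873]
contact_force: [-0.3, 2.1, -0.2]
opening: 0.001
```

apply_moves(
  motion="-1 -0.0005 0 0 0;-1 -0.001 0 0 0;-1 -0.0015 0 0 0;-1 -0.002 0 0 0",
)

```text
clock: 6.5
eef_pos: [518.7, 221.8, 219.2]
tcp_rot: [3.142, -0.0, 1.873]
contact_force: [-0.9, 2.7, -0.0]
opening: 0.004
```

apply_moves(
  motion="-1 -0.0005 0 0 0;-1 -0.001 0 0 0;-1 -0.0015 0 0 0;-1 -0.002 0 0 0",
)

```text
clock: 6.83
eef_pos: [519.3, 219.9, 219.2]
tcp_rot: [3.142, -0.0, 1.873]
contact_force: [-0.2, 1.7, -0.4]
opening: 0.001
```

apply_moves(
  motion="-1 -0.0005 0 0 0;-1 -0.001 0 0 0;-1 -0.0015 0 0 0",
)

```text
clock: 7.08
eef_pos: [519.8, 218.4, 219.2]
tcp_rot: [3.142, -0.0, 1.873]
contact_force: [-0.6, 2.2, -0.3]
opening: 0.001
```

apply_moves(
  motion="-1 -0.0005 0 0 0;-1 -0.001 0 0 0;-1 -0.0015 0 0 0",
)

```text
clock: 7.33
eef_pos: [520.2, 217.0, 219.2]
tcp_rot: [3.142, -0.0, 1.873]
contact_force: [-1.1, 2.3, 0.5]
opening: 0.003
```

```bash
python3 - <<'E'
from h import *
st()
f=grab_frame("scene"); crop(f,(320,235),(50,40),8,"pics/s6.png")
f=grab_frame("top"); crop(f,(335,180),(50,40),8,"pics/t6.png")
E
```

```text
t 7.33 jig xy 179.1 0.0 tipz 46.2 yaw 1.8727 Fjig 2.55 0.41 0.54 op 0.00
pics/s6.png x0,y0 270 195 scale 8 (640, 800, 3)
pics/t6.png x0,y0 285 140 scale 8 (640, 800, 3)
```

View pics/t6.png

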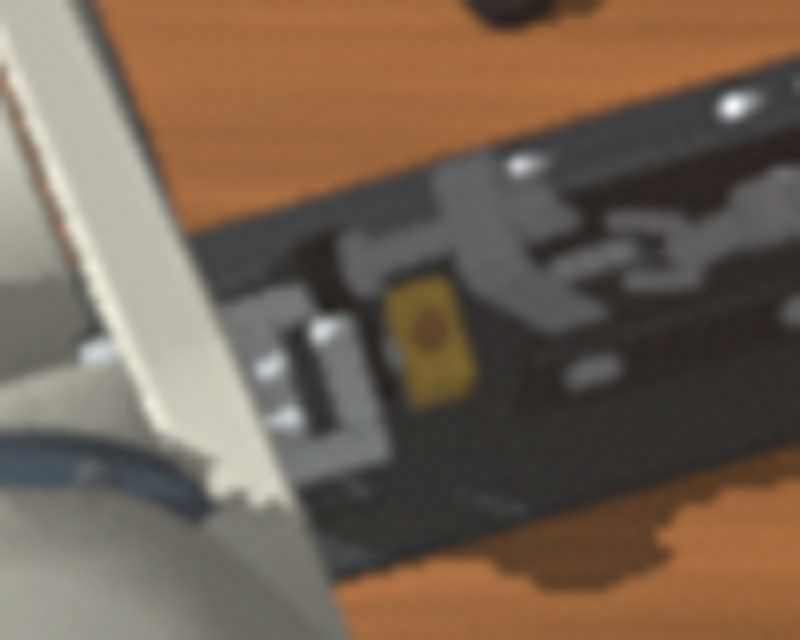

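View pics/s6.png

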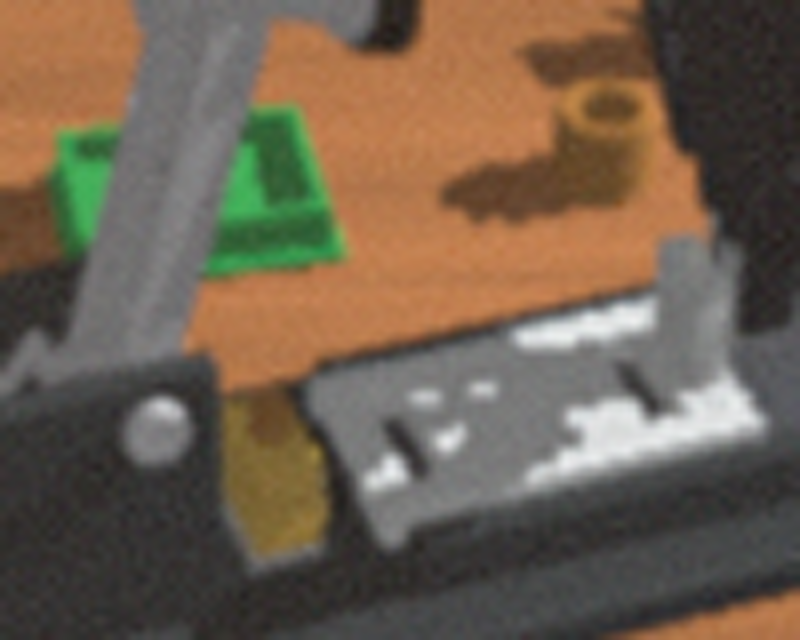

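apply_moves(
  motion="-1 -0.0005 0 0 0;-1 -0.001 0 0 0;-1 -0.001 0 0 0",
)

```text
clock: 7.68
eef_pos: [520.5, 216.0, 219.2]
tcp_rot: [3.142, 0.0, 1.873]
contact_force: [-0.4, 0.9, 0.5]
opening: -0.002
```

apply_moves(
  motion="-1 -0.0005 0 0 0;-1 -0.001 0 0 0;-1 -0.001 0 0 0",
)

```text
clock: 7.93
eef_pos: [520.8, 215.1, 219.2]
tcp_rot: [3.142, 0.0, 1.873]
contact_force: [-0.2, 1.8, -0.1]
opening: 0.002
```

apply_moves(
  motion="-1 -0.0005 0 0 0;-1 -0.001 0 0 0;-1 -0.001 0 0 0",
)

```text
clock: 8.18
eef_pos: [521.1, 214.1, 219.2]
tcp_rot: [3.142, -0.0, 1.873]
contact_force: [-1.5, 2.2, 1.2]
opening: -0.004
```

apply_moves(
  motion="-1 -0.0005 0 0 0;-1 -0.001 0 0 0;-1 -0.001 0 0 0",
)

```text
clock: 8.43
eef_pos: [521.4, 213.2, 219.2]
tcp_rot: [3.142, -0.0, 1.873]
contact_force: [0.2, 3.3, 0.6]
opening: 0.002
```

apply_moves(
  motion="-1 -0.0005 0 0 0;-1 -0.0005 0 0 0",
)

```text
clock: 8.6
eef_pos: [521.5, 212.7, 219.2]
tcp_rot: [3.142, -0.0, 1.873]
contact_force: [-1.0, 4.0, 1.0]
opening: -0.004
```

apply_moves(
  motion="-1 -0.0005 0 0 0;-1 -0.0005 0 0 0",
)

```text
clock: 8.77
eef_pos: [521.7, 212.2, 219.2]
tcp_rot: [3.142, -0.0, 1.873]
contact_force: [0.0, 2.7, 1.6]
opening: 0.005
```

apply_moves(
  motion="-1 -0.0005 0 0 0;-1 -0.0005 0 0 0",
)

```text
clock: 8.93
eef_pos: [521.8, 211.8, 219.2]
tcp_rot: [3.142, -0.0, 1.873]
contact_force: [-1.7, 3.4, 1.7]
opening: 0.001
```

apply_moves(
  motion="-1 -0.0005 0 0 0;-1 -0.0005 0 0 0",
)

```text
clock: 9.1
eef_pos: [522.0, 211.3, 219.2]
tcp_rot: [3.142, 0.0, 1.873]
contact_force: [-0.9, 2.4, 1.2]
opening: 0.003
```

apply_moves(
  motion="-1 -0.0005 0 0 0;-1 -0.0005 0 0 0",
)

```text
clock: 9.27
eef_pos: [522.2, 210.8, 219.2]
tcp_rot: [3.141, -0.0, 1.873]
contact_force: [-0.9, 3.2, 1.0]
opening: -0.0
```

apply_moves(
  motion="-1 -0.0005 0 0 0;-1 -0.0005 0 0 0",
)

```text
clock: 9.43
eef_pos: [522.3, 210.3, 219.2]
tcp_rot: [3.142, 0.0, 1.873]
contact_force: [-0.5, 3.9, 2.0]
opening: -0.003
```

apply_moves(
  motion="-1 -0.0005 0 0 0;-1 -0.0005 0 0 0",
)

```text
clock: 9.6
eef_pos: [522.4, 209.8, 219.2]
tcp_rot: [3.142, -0.0, 1.873]
contact_force: [-1.8, 3.2, 2.0]
opening: -0.002
```

```bash
python3 - <<'E'
from h import *
st()
f=grab_frame("scene"); crop(f,(320,235),(50,40),8,"pics/s7.png")
f=grab_frame("top"); crop(f,(335,180),(50,40),8,"pics/t7.png")
E
```

```text
t 9.60 jig xy 171.6 -0.0 tipz 46.2 yaw 1.8727 Fjig 3.55 0.74 2.00 op -0.00
pics/s7.png x0,y0 270 195 scale 8 (640, 800, 3)
pics/t7.png x0,y0 285 140 scale 8 (640, 800, 3)
```

View pics/t7.png

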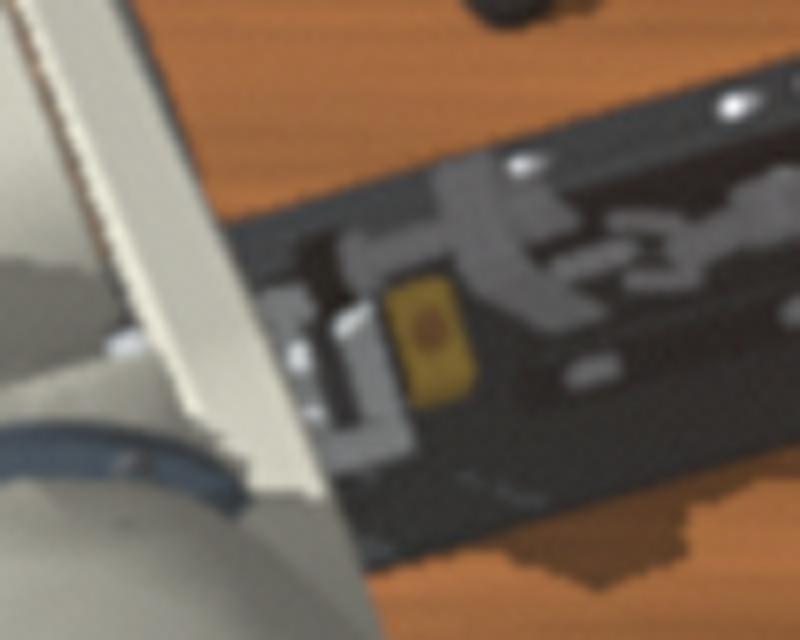

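View pics/s7.png

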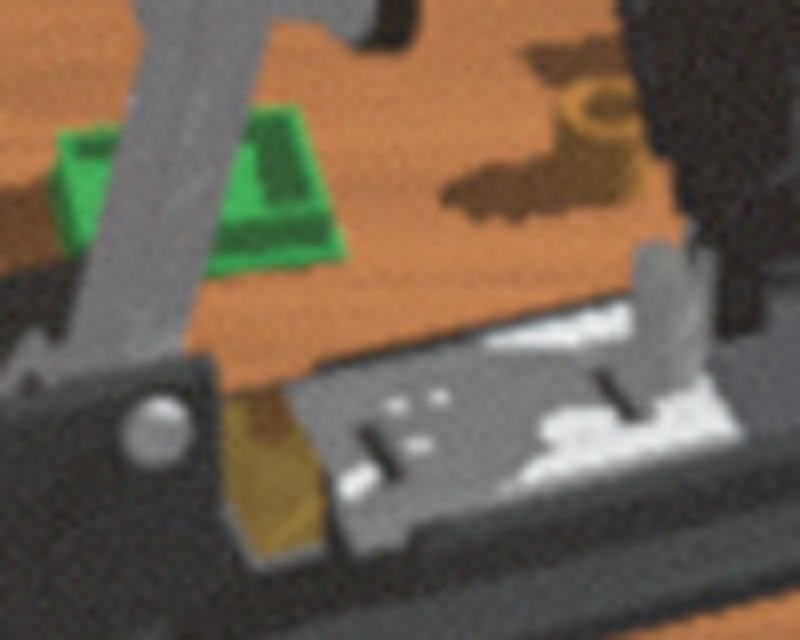

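apply_moves(
  motion="-1 -0.0005 0 0 0;-1 -0.0005 0 0 0",
)

```text
clock: 9.87
eef_pos: [522.5, 209.5, 219.2]
tcp_rot: [3.142, -0.0, 1.873]
contact_force: [-1.9, 5.5, 2.0]
opening: 0.0
```

apply_moves(
  motion="-1 -0.0005 0 0 0;-1 -0.0005 0 0 0",
)

```text
clock: 10.03
eef_pos: [522.6, 209.2, 219.2]
tcp_rot: [3.142, -0.001, 1.872]
contact_force: [-2.9, 7.0, 2.1]
opening: 0.0
```

apply_moves(
  motion="-1 -0.0004 0 0 0;-1 -0.0004 0 0 0",
)

```text
clock: 10.2
eef_pos: [522.7, 209.0, 219.2]
tcp_rot: [-3.142, -0.001, 1.872]
contact_force: [-3.0, 8.9, 2.0]
opening: -0.001
```

The nozzle went solid: the force rose steadily from 3.5 to about 9 N while the tool nearly stopped. I'll back off now.

apply_moves(
  motion="-1 0.002 0 0 0;-1 0.006 0 0 0;-1 0.015 0 0 0;-1 0.025 0 0 0;-1 0.03 0 0 0;-1 0.03 0 -0.04 0;-1 0.03 0 -0.08 0;-1 0.03 0 -0.12 0;-1 0.03 0 -0.16 0;-1 0.03 0 -0.2 0;-1 0.03 0 -0.22 0;-1 0.03 0 -0.22 0",
)

```text
clock: 11.2
eef_pos: [514.7, 238.2, 444.9]
tcp_rot: [3.133, -0.001, 1.873]
contact_force: [1.2, -0.1, 0.7]
opening: -0.002
```

```bash
python3 - <<'E'
from h import *
st()
f=grab_frame("scene"); crop(f,(320,235),(50,40),8,"pics/s8.png")
f=grab_frame("wrist"); cv2.imwrite("pics/w8.png",f["img"][:,:,::-1])
for c in("top","scene"):print([(d["conf"],d["point"]) for d in spotter.place_of("lever_end",c)][:2])
E
```

```text
t 11.20 jig xy 201.0 -1.1 tipz 271.9 yaw 1.8734 Fjig -0.45 -1.13 0.70 op -0.00
pics/s8.png x0,y0 270 195 scale 8 (640, 800, 3)
[(0.61, [612.7, -78.8, 208.7]), (0.15, [575.3, 45.0, 1.1])]
[(0.55, [614.3, -79.5, 216.4])]
```

View pics/s8.png

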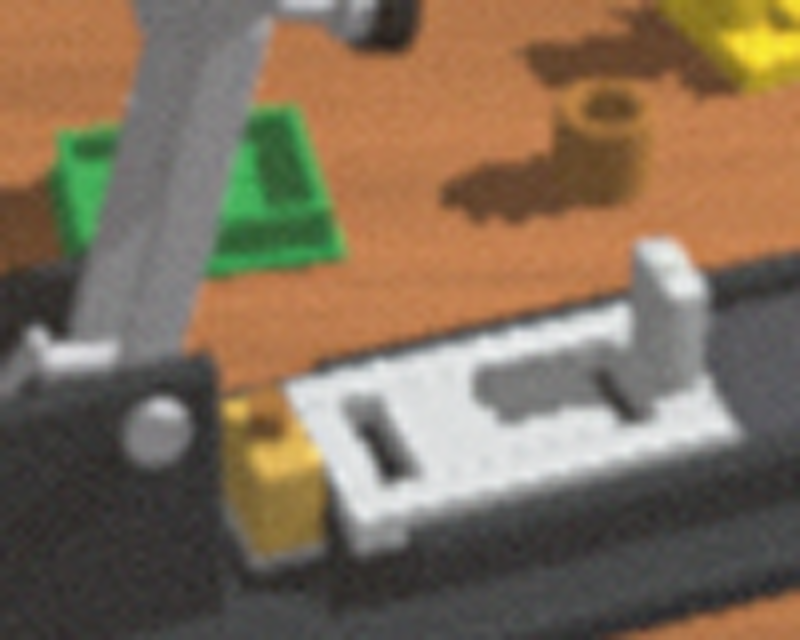

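View pics/w8.png

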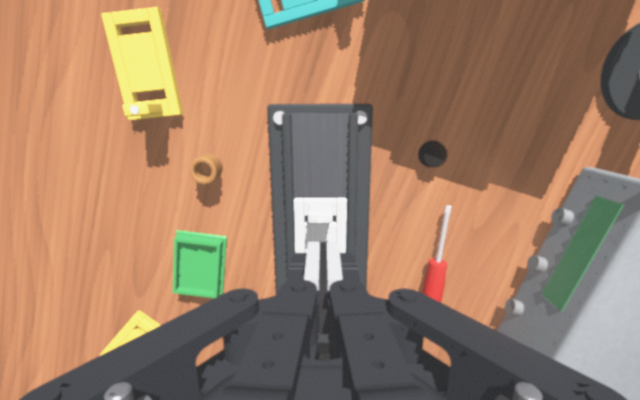

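Frame home (scene crop: its end is at the brass head, which hasn't moved). Next is the lever: approach its upper (+x) side with shut fingers and follow its arc.

apply_moves(
  motion="-1 -0.04 0 0 0;-1 -0.08 0 0 0;-1 -0.12 0 0 0;-1 -0.16 0 0 0;-1 -0.2 0 0 0;-1 -0.24 0 0 0;-1 -0.28 0 0 0;-1 -0.301 0 0 0;-1 -0.301 0 0.02 0;-1 -0.301 0 0.037 0;-1 -0.301 0 0.04 0;-1 -0.301 0 0.04 0",
)

```text
clock: 12.4
eef_pos: [602.7, -50.1, 396.4]
tcp_rot: [-3.137, -0.002, 1.873]
contact_force: [-0.0, 0.0, 0.3]
opening: 0.003
```

```bash
python3 - <<'E'
from h import *
st()
f=grab_frame("scene"); crop(f,(235,190),(80,60),5,"pics/s9.png")
for v in (0,.1,.2,.3,.4,.5,.6,.65,.7,.75,.8,.85,.9,.95,1,1.03,1.06,1.08,1.12):
    a=1.12-v; d=np.array([-np.cos(a),np.sin(a)]);n=np.array([np.sin(a),np.cos(a)])
    P=np.array([-67,85])+150*d+9*n; print(v,(P+[11,0]).round(1))
E
```

```text
t 12.40 jig xy -100.5 0.8 tipz 223.4 yaw 1.8726 Fjig 0.05 0.02 0.35 op 0.00
pics/s9.png x0,y0 155 130 scale 5 (600, 800, 3)
0 [-113.3  223.9]
0.1 [-126.8  217.5]
0.2 [-139.7  209.8]
0.3 [-151.8  200.8]
0.4 [-162.8  190.7]
0.5 [-172.9  179.5]
0.6 [-181.7  167.3]
0.65 [-185.7  161. ]
0.7 [-189.3  154.4]
0.75 [-192.6  147.6]
0.8 [-195.6  140.7]
0.85 [-198.2  133.7]
0.9 [-200.4  126.5]
0.95 [-202.3  119.2]
1 [-203.8  111.9]
1.03 [-204.6  107.4]
1.06 [-205.2  103. ]
1.08 [-205.5  100. ]
1.12 [-206.   94.]
```

View pics/s9.png

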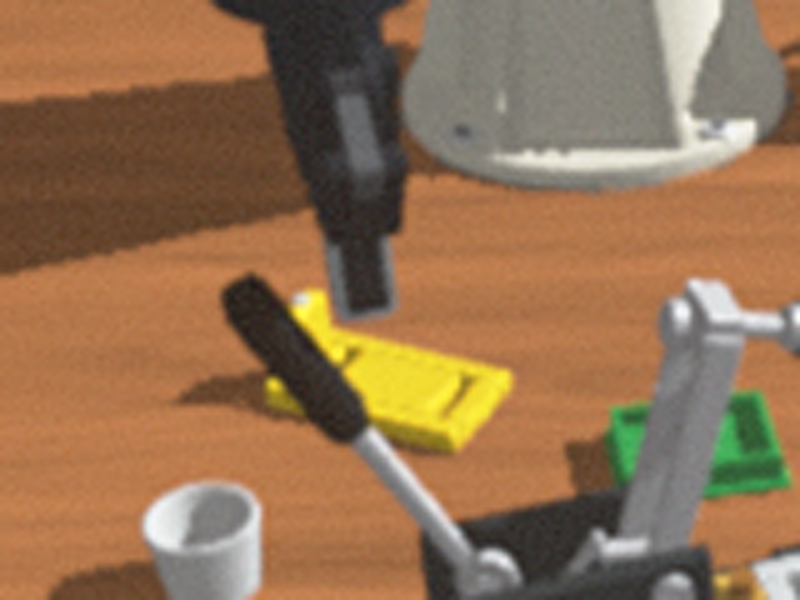

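apply_moves(
  motion="-1 -0.006 0 0.001 0;-1 -0.012 0 0.002 0;-1 -0.019 0 0.005 0;-1 -0.026 0 0.0085 0;-1 -0.0325 0 0.012 0;-1 -0.039 0 0.016 0;-1 -0.045 0 0.0205 0;-1 -0.051 0 0.025 0",
)

```text
clock: 13.12
eef_pos: [618.8, -99.7, 373.8]
tcp_rot: [3.141, 0.0, 1.872]
contact_force: [1.4, 0.9, 2.6]
opening: 0.001
```

```bash
python3 - <<'E'
from h import *
st()
f=grab_frame("scene"); crop(f,(235,190),(80,60),5,"pics/s10.png")
E
```

```text
t 13.12 jig xy -152.6 0.1 tipz 200.8 yaw 1.8725 Fjig 0.42 -1.57 2.55 op 0.00
pics/s10.png x0,y0 155 130 scale 5 (600, 800, 3)
```

View pics/s10.png

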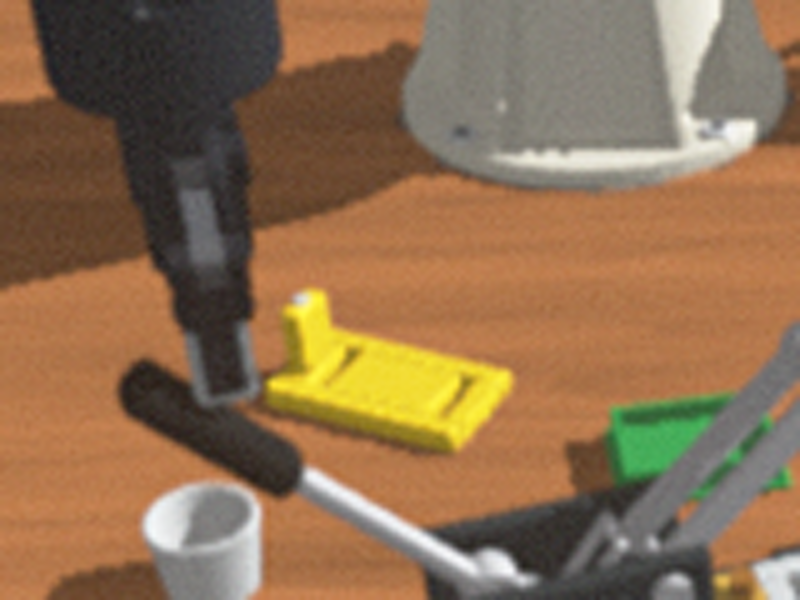

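apply_moves(
  motion="-1 -0.0055 0 0.005 0;-1 -0.0108 0 0.0103 0;-1 -0.016 0 0.016 0;-1 -0.021 0 0.0215 0;-1 -0.0255 0 0.0275 0;-1 -0.0297 0 0.0337 0;-1 -0.0337 0 0.04 0;-1 -0.0373 0 0.0466 0;-1 -0.0406 0 0.0534 0",
)

```text
clock: 13.92
eef_pos: [630.8, -138.1, 320.1]
tcp_rot: [3.141, 0.0, 1.873]
contact_force: [-0.4, 0.0, 2.5]
opening: 0.002
```

```bash
python3 - <<'E'
from h import *
st()
f=grab_frame("scene"); crop(f,(265,200),(100,75),4,"pics/s11.png")
E
```

```text
t 13.92 jig xy -192.8 0.1 tipz 147.1 yaw 1.8727 Fjig 0.15 0.39 2.48 op 0.00
pics/s11.png x0,y0 165 125 scale 4 (600, 800, 3)
```

View pics/s11.png

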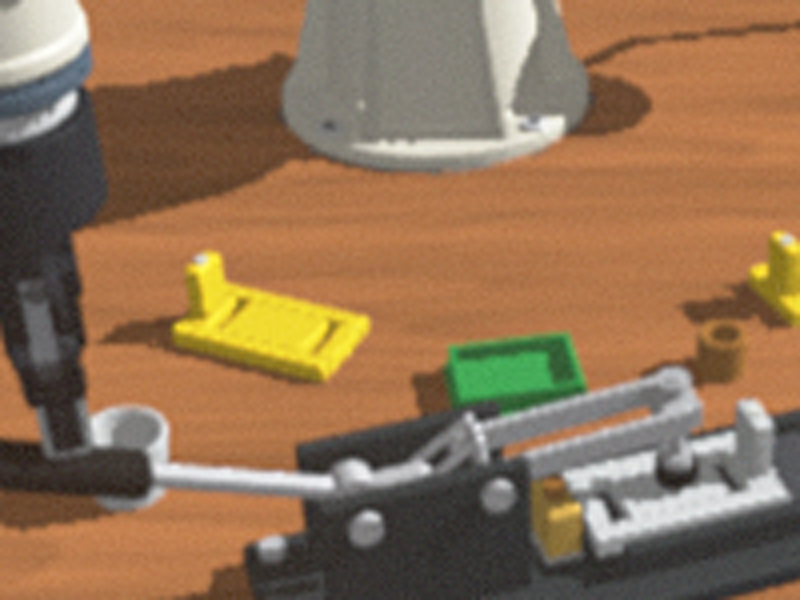

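apply_moves(
  motion="-1 -0.0016 0 0.0035 0;-1 -0.003 0 0.007 0;-1 -0.0044 0 0.0105 0;-1 -0.0056 0 0.014 0;-1 -0.0067 0 0.0175 0;-1 -0.0078 0 0.021 0;-1 -0.0088 0 0.0247 0;-1 -0.0097 0 0.0284 0",
)

```text
clock: 14.63
eef_pos: [633.8, -146.8, 292.9]
tcp_rot: [3.141, 0.0, 1.873]
contact_force: [-1.3, 1.1, 7.5]
opening: 0.0
```

```bash
python3 - <<'E'
from h import *
st()
E
```

```text
t 14.63 jig xy -202.0 -0.1 tipz 119.9 yaw 1.8729 Fjig 1.39 0.90 7.53 op 0.00
```

apply_moves(
  motion="-1 -0.0005 0 0.0025 0;-1 -0.001 0 0.005 0;-1 -0.0015 0 0.0075 0;-1 -0.002 0 0.01 0;-1 -0.0023 0 0.012 0",
)

```text
clock: 15.05
eef_pos: [634.3, -149.3, 280.4]
tcp_rot: [3.141, 0.001, 1.873]
contact_force: [-0.2, -0.5, 3.7]
opening: -0.002
```

```bash
python3 - <<'E'
from h import *
st()
E
```

```text
t 15.05 jig xy -204.5 0.1 tipz 107.4 yaw 1.8729 Fjig -0.41 0.34 3.67 op -0.00
```

Force has dropped to 3.7 N, so the lever is passing centre. On in small steps.

apply_moves(
  motion="-1 -0.0002 0 0.0015 0;-1 -0.0004 0 0.003 0;-1 -0.0006 0 0.0045 0",
)

```text
clock: 15.3
eef_pos: [634.4, -149.7, 275.6]
tcp_rot: [-3.141, -0.0, 1.873]
contact_force: [0.0, 0.1, 0.4]
opening: 0.001
```

apply_moves(
  motion="-1 -0.0002 0 0.0015 0;-1 -0.0004 0 0.003 0;-1 -0.0004 0 0.004 0",
)

```text
clock: 15.55
eef_pos: [634.4, -150.0, 271.4]
tcp_rot: [-3.141, -0.0, 1.873]
contact_force: [-0.3, 0.2, -0.3]
opening: -0.0
```

```bash
python3 - <<'E'
from h import *
st()
f=grab_frame("scene"); crop(f,(265,200),(100,75),4,"pics/s12.png")
E
```

```text
t 15.55 jig xy -205.2 0.2 tipz 98.4 yaw 1.8727 Fjig 0.34 0.25 -0.31 op -0.00
pics/s12.png x0,y0 165 125 scale 4 (600, 800, 3)
```

View pics/s12.png

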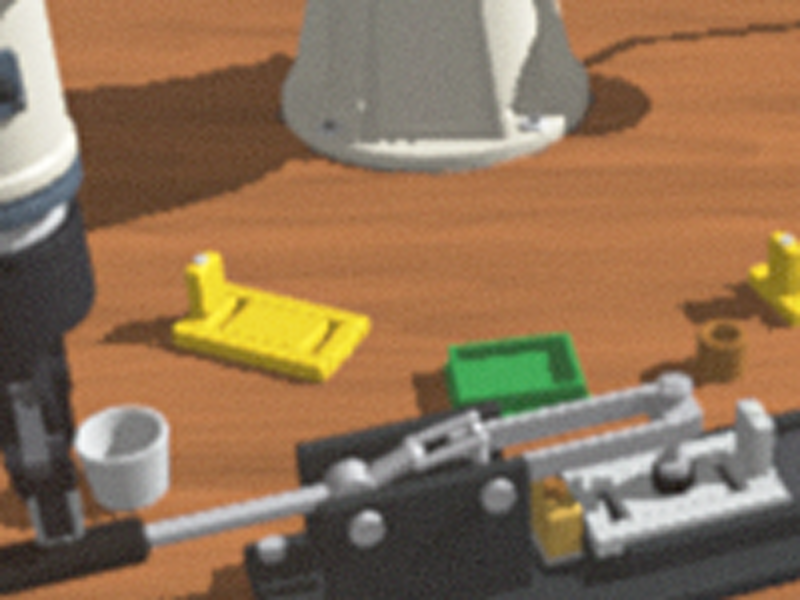

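The lever has pulled away from the fingers by itself. One gentle touch will confirm it is on the stop.

apply_moves(
  motion="-1 0 0 0.001 0;-1 0 0 0.002 0;-1 0 0 0.003 0;-1 0 0 0.0035 0",
)

```text
clock: 15.93
eef_pos: [634.5, -150.1, 268.2]
tcp_rot: [-3.141, -0.0, 1.873]
contact_force: [0.3, 0.0, -0.3]
opening: 0.004
```

apply_moves(
  motion="-1 0 0 0.0005 0;-1 0 0 0.001 0",
)

```text
clock: 16.1
eef_pos: [634.5, -150.0, 267.4]
tcp_rot: [3.142, 0.0, 1.873]
contact_force: [0.0, 0.7, 0.2]
opening: -0.002
```

apply_moves(
  motion="-1 0 0 0.0005 0;-1 0 0 0.001 0",
)

```text
clock: 16.27
eef_pos: [634.6, -150.1, 266.4]
tcp_rot: [3.141, 0.0, 1.873]
contact_force: [-1.0, 0.4, 1.0]
opening: 0.0
```

apply_moves(
  motion="-1 0 0 0.0005 0;-1 0 0 0.001 0",
)

```text
clock: 16.43
eef_pos: [634.7, -150.1, 265.7]
tcp_rot: [3.141, 0.0, 1.873]
contact_force: [-0.9, -0.1, 3.9]
opening: -0.003
```

The tip met the grip at z = 93–94 mm, which is the closed height, at 3.9 N. I'll lift off and check.

apply_moves(
  motion="-1 0 0 -0.01 0;-1 0 0 -0.04 0;-1 0 0 -0.08 0;-1 0 0 -0.12 0;-1 0 0 -0.16 0;-1 0 0 -0.2 0;-1 0 0 -0.22 0;-1 -0.04 0 -0.22 0;-1 -0.08 0 -0.22 0;-1 -0.1 0 -0.22 0;-1 -0.1 0 -0.22 0;-1 -0.1 0 -0.22 0",
)

```text
clock: 17.43
eef_pos: [664.0, -246.5, 485.4]
tcp_rot: [-3.141, -0.0, 1.871]
contact_force: [0.0, 0.7, -0.2]
opening: 0.005
```

```bash
python3 - <<'E'
from h import *
st()
f=grab_frame("scene"); crop(f,(285,225),(100,75),4,"pics/s13.png"); np.save("sc.npy",f,allow_pickle=True)
g=grab_frame("top"); crop(g,(345,170),(100,75),4,"pics/t13.png")
for c in("top","scene"):
  for q in ("lever_end","frame_tab","pad","bushing","foot","driver","screw_cup","sonde_lid"):print(c,q,[(d["conf"],d["point"]) for d in spotter.place_of(q,c)][:3])
E
```

```text
t 17.43 jig xy -306.2 0.6 tipz 312.4 yaw 1.8710 Fjig 0.65 -0.24 -0.17 op 0.01
pics/s13.png x0,y0 185 150 scale 4 (600, 800, 3)
pics/t13.png x0,y0 245 95 scale 4 (600, 800, 3)
top lever_end [(0.93, [635.5, -154.2, 83.7])]
top frame_tab [(0.97, [525.8, 192.1, 58.2]), (0.78, [322.7, -132.7, 31.7]), (0.71, [317.7, 242.5, 31.6])]
top pad [(0.56, [538.4, 145.1, 88.2]), (0.33, [685.1, 57.8, 3.0])]
top bushing [(0.5, [384.8, 188.6, 4.4])]
top foot [(0.65, [686.9, 60.0, 0.1]), (0.63, [693.5, 161.6, 1.6]), (0.48, [639.8, 290.5, 2.7])]
top driver [(0.71, [637.6, -152.7, 82.3]), (0.6, [695.7, 162.8, 2.7]), (0.5, [687.9, 59.5, 3.4])]
top screw_cup [(0.93, [486.5, -160.1, -0.8])]
top sonde_lid [(0.63, [399.0, 63.7, -1.6])]
scene lever_end [(0.86, [635.7, -152.8, 90.0])]
scene frame_tab [(0.83, [312.6, 240.5, 24.7]), (0.72, [486.0, 442.0, 31.6]), (0.68, [526.7, 195.1, 53.4])]
scene pad [(0.52, [543.6, 147.9, 87.8])]
scene bushing [(0.6, [384.0, 192.6, -0.3])]
scene foot [(0.7, [691.2, 57.7, 0.5]), (0.59, [634.1, 288.0, 0.1])]
scene driver [(0.67, [691.0, 55.4, 0.1]), (0.55, [698.6, 159.1, -4.3])]
scene screw_cup [(0.61, [487.1, -158.7, -1.6])]
scene sonde_lid []
```

View pics/s13.png

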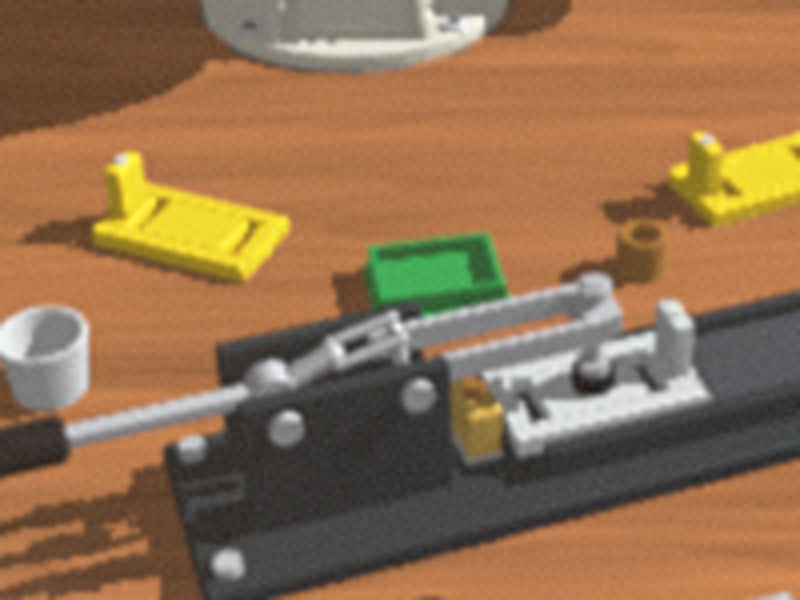

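View pics/t13.png

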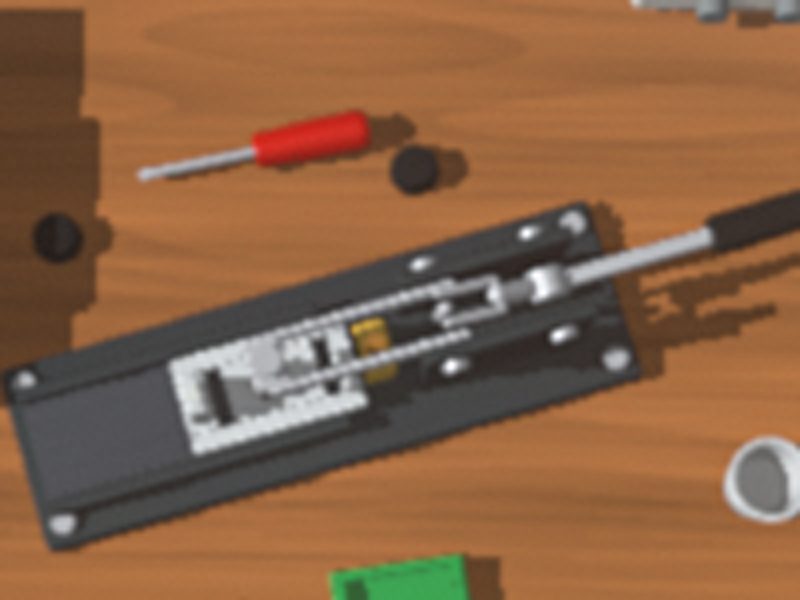

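```bash
python3 -c "
from h import *
print(r.sign_off())"
```

```text
the job is handed in; nothing more can be done
None
```

The sensor frame is home against the gauge head's nozzle, the lever is down over centre, and the pad is clamped on the frame's middle bar. I handed the job in at about 18 s of the 53 s allowed.

- **Frame:** I pushed it along the nest by its tab with shut fingers. The push was about 2 N while sliding, with a brief 6 N when it started moving. It rose to about 3 N as the nozzle spring took up, then climbed to about 9 N over the last millimetre as the nozzle went solid, and I backed off there. After clamping, the tab's position puts the frame's end at about x = 54 mm; by feel it was about 53 mm.
- **Gauge head:** In the camera images the brass head is where it started, to within about 1 pixel (2.5 mm). The head was not measured more finely than that; with friction taken off, the push on it was about 7 N, against the 10 N that shifts it.
- **Lever:** I pushed the grip along its arc. The highest force I read was about 7.5 N before centre, and then the lever pulled itself down away from the fingers. One light touch of about 4 N met the grip at z = 93–94 mm, which matches the closed position. After letting go, the networks put the lever end at z = 84 and 90 mm in the two views, against an expected 85 mm.
- **Other things:** The cup, lid, bushing, feet and driver are where they were, within the networks' accuracy. The robot was clear of everything at hand-in. The networks gave a few false hits, such as calling the lever and a foot "driver", which I discounted against the pictures.

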